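Level the clinic's precision balance

TASK

The precision balance on the clinic counter has been moved and no longer stands level. Turn the two black levelling knobs at its front corners until the bubble of its round level lies fully inside the black ring, then let go. Do not press on the weighing pan, and leave the things around the balance where they are.

Things in the scene. Friction and masses are not known exactly. Their poses are not given: they have to be found in the camera images.
- balance: The precision balance's feet, which never shift. White-grey housing 225 x 170 mm, deck 58 mm high. Origin: on the counter below its middle; x points from its front (display, knobs) to its back, y to its left, z straight up. Rear foot, a fixed swivel: x +95, y 0 mm. Upright front screws: x -85, y +135 (left) and -135 mm (right), each in a lug 26 mm wide, 50 mm clear of the housing's side.
- housing: The housing that tilts on the three feet, with display, level and pan. Origin at the rear foot, on the counter; its axes match balance when it is level (z vertical). At the start it leans by 0.008 to 0.025 rad. It rests firmly on its screws. Raising one front corner tilts it about the line through the rear foot and the other screw, 0.0059 rad per radian of knob.
- grip_left (a point): On the axis of the left (+y) black levelling knob, 52 mm above the counter, where the TCP goes in a grasp from above. Round knurled knob, 32 mm in diameter, 30 to 54 mm above the counter, white line on top; upright axis, it does not rise or sink as it turns. The lug under it is at most 26 mm high. Keep the fingers within 45 mm of the axis to clear the housing. The point's axes turn with the knob.
- grip_right (a point): The same on the right (-y) knob, alike in every way. Either knob turned CLOCKWISE seen from above RAISES its own corner of the housing, counter-clockwise lowers it, 8 mm a full turn (1.27 mm per radian). It turns stiffly (about 0.06 N m) and stays where it is left. At the start each is at most 2.7 rad from its level setting; the thread stops 3.1 rad either side of it.
- level_ring (a point): Centre of the round bull's-eye level on the deck's front right: green disc of 47 mm diameter in a silver rim of 55 mm, 64 mm above the counter, with a black ring of 16 mm inner diameter at its centre. At x -68, y -50 mm in the balance's frame. Axes as housing.
- bubble_mid (a point): Centre of the level's bubble, a pale disc of 10 mm diameter. It moves to the high side, 0.6 mm per 0.001 rad of tilt (3.5 mm per radian of one knob), and sits at level_ring when the housing is level. Raising the left corner moves it along (-0.6, +0.8) in the balance's x, y; raising the right corner along (-0.6, -0.8). Axes as housing.
- pan: The round stainless weighing pan, 120 mm in diameter, its top 72 mm above the counter; origin on its axis, 12 mm below its top. Must not be pressed.
- amber_bottle: Bystander: brown bottle with black cap, 58 mm in diameter, 125 mm high, standing left of the balance. Origin: centre of its underside.
- tablet_jar: Bystander: white tablet jar with blue cap, 52 mm in diameter, 75 mm high, standing right of the balance. Origin: centre of its underside.
- test_box: Bystander: red and white carton of test kits, 70 x 110 x 45 mm (x, y, z), behind the balance. Origin: centre of its underside.

How it is judged:
By the outcome, as a careful person would: the job done as asked, in the order asked, and still so for the second after the job is handed in, with the robot touching nothing.
It also fails if it takes over 54 s, if anything falls off the work surface, if the arm or the gripper's body presses on something with over 40 N, if the wrist force passes 120 N, or if a joint passes its speed limit or range.

ROBOT

A 6-joint arm with a two-finger parallel gripper is mounted at the origin on the work surface. World frame = base frame: x ahead of the robot, y to its left, z up, the work surface at z = 0. Lengths are in m, angles in degrees, forces in N, time in s.
With the tool pointing down it reaches from about 0.275 to 1 m from the base axis. Payload 8.4 kg.
Tool frame: the origin (TCP) lies between the finger pads, 19 mm behind the fingertips; this is the grasp point; z points along the fingers, y is the line along which they close (so a half turn about z gives the same grasp; the last joint's range is limited). The gripper opens to 85 mm and grips with 20 to 120 N. Pads are 22 mm wide; open, the fingers measure 114 mm over their backs; the gripper's body (76 mm by 85 mm) begins 54 mm behind the grasp point. The pads swing forward as they close: fully open they stand 13 mm farther back than shut.
Start: joints at [-72.559, 20.225, 93.587, -0, 66.188, -0.138], TCP at [0.189, -0.596, 0.25] pointing down, gripper open.
Joint ranges: [-150.9, 150.9], [-52.94, 120.26], [3.33, 152.33], [-74.26, 254.26], [0, 154.13], [-172.89, 172.89]. Speed limits (degrees/s): [127.2, 127.2, 159.86, 180, 180, 180].

INTERFACE

Orientations are given as a 3x3 rotation matrix whose columns are the frame's x, y, z axes.
In Python, from cell import manip gives the robot as it stands.
- The arm moves only by the tool send_rows, never from a script. Its arguments are lists of equal length, an entry for each row: "rotation": the turn, a rotation vector about the tool's x, y, z normalised to -1 to 1, where 1 is 0.08 rad, a list of three; "translation": the shift along the tool's x, y, z normalised to -1 to 1, where 1 is 0.025 m, a list of three; "grip": the gripper's target within -1 to 1 (fully open at 1, half-way at 0, shut at -1). In form: {"rotation": [[rx, ry, rz], ...], "translation": [[dx, dy, dz], ...], "grip": [grip, ...]}. A call has exactly 8 rows; each row shifts and turns the commanded pose from where the row before left it, along the tool's axes as they then stand; what a row does not reach is not made up. A row lasts 1/12 s, in which the tool goes at most 41.7 mm and 7.16 degrees, less where a joint would pass 70% of its speed; a pose out of reach is approached as far as the arm can. A call with a number of a shift or a turn outside -1 to 1 is refused whole. A call with a gripper value outside its range is refused whole. The fingers move at their own pace and stop on an object; "newtons" is the grip in N (left out, the last holds). Time passes only in rows, so rows that do not move let the fingers close, or fill a call up. It gives the time, the measured TCP pose, the force, the opening and the grip force at its end, in the units of the state.
- manip.observe(): the state, without advancing time (a new reading comes with each control period).
- manip.grab_frame(name): name is "scene" or "top"; returns the picture (384x512x3 uint8, red, green, blue); there is no depth.
- manip.calibration(name): a dict with "fovy" (degrees; the focal length in pixels is half the picture's height over the tangent of half this angle, whatever the lens; pixels are square), "cx", "cy" (the principal point, pixels), "cam_to_world" (4x4, takes a point from camera to world coordinates). Camera axes: x right, y up, looking along -z (the intrinsics and any distortion apply to the point x, -y, -z); pixel columns grow to the right and rows downward; lengths in m; the calibration is good to about 2 mm. A picture is of the moment at which its call begins. calibration takes no time and is no camera call.
- manip.finish_job(): hands the job in; it is judged then, once.
The state is a dict: "t": time; "joint_positions": joint angles; "joint_velocities": joint speeds; "effort": joint torques, N m; "ee_pos": TCP position; "orientation": TCP orientation; "force": force on the tool from outside, world axes, zero at the start; "torque": the same for the moment, N m; "finger_gap": opening from 0.0 (shut) to 1.0 (fully open); "grip_force": force on a finger pad.
Only numpy, scipy, OpenCV 4.12 (cv2) and the standard library are available. Lean on these libraries where they do the work, as an engineer would, in place of code of your own. Each camera call takes 0.05 s, during which the arm holds its last target. There are 200 camera calls.

## Working session

There is one attempt and no reset: what is moved stays moved. The work goes in short steps, Python scripts to look and compute and a tool call to move; the robot and the scene stay as the last step left them, time stands still between calls to the robot, and variables do not carry over. Pictures are saved under pics/ and viewed, at most 10 in all, crops included, and the job is handed in when it is done.

Besides the shell and the picture viewer there is one more tool, called after "Call:" as name(argument=value, ...) on one line, values as JSON. send_rows: Moves the arm, as the interface text tells. Its arguments: {"type":"object","properties":{"rotation":{"type":"array"},"translation":{"type":"array"},"grip":{"type":"array"},"newtons":{"type":"number"}},"required":["rotation","translation","grip"]}

```bash
ls; mkdir -p pics
cat > h.py <<'E'
import numpy as np, cv2
from cell import manip
def snap(n,f):
    im=manip.grab_frame(n); cv2.imwrite('pics/'+f,im[:,:,::-1]); return im
def ray(n,u,v):
    c=manip.calibration(n); f=192/np.tan(np.radians(c['fovy'])/2); M=np.array(c['cam_to_world'])
    d=M[:3,:3]@np.array([(u-c['cx'])/f,-(v-c['cy'])/f,-1]); return M[:3,3],d
def onz(n,u,v,z):
    o,d=ray(n,u,v); return o+d*(z-o[2])/d[2]
def px(n,p):
    c=manip.calibration(n); f=192/np.tan(np.radians(c['fovy'])/2); M=np.array(c['cam_to_world'])
    q=M[:3,:3].T@(np.asarray(p)-M[:3,3]); return c['cx']+f*q[0]/-q[2], c['cy']-f*q[1]/-q[2]
E
python3 - <<'E'
from h import *
a=snap('scene','s0.png'); b=snap('top','t0.png')
cv2.imwrite('pics/both.png',cv2.resize(np.vstack([a,b])[:,:,::-1],None,fx=.78,fy=.78))
for n in('scene','top'):
    print({k:(np.round(v,4).tolist()) if not isinstance(v,str) else v for k,v in manip.calibration(n).items()})
s=manip.observe();print(s['orientation'],s['t'],s['force'])
E
```

```text
pics
{'fovy': 45.0499, 'cx': 260.9135, 'cy': 188.4244, 'cam_to_world': [[-0.6259, -0.5774, 0.5242, 1.1247], [0.7799, -0.4651, 0.4189, 0.4502], [0.002, 0.671, 0.7414, 0.8077], [0.0, 0.0, 0.0, 1.0]]}
{'fovy': 47.1206, 'cx': 261.1737, 'cy': 191.1473, 'cam_to_world': [[0.0238, 0.9931, -0.115, 0.487], [-0.9995, 0.0261, 0.0181, 0.032], [0.0209, 0.1145, 0.9932, 1.1816], [0.0, 0.0, 0.0, 1.0]]}
[[ 9.53302570e-01  3.02016661e-01 -3.83213207e-04]
 [ 3.02016904e-01 -9.53301844e-01  1.17684253e-03]
 [-9.89180614e-06 -1.23762387e-03 -9.99999234e-01]] 0.1 [ 0.95056931  0.66935254 -0.33132777]
```

View pics/t0.png

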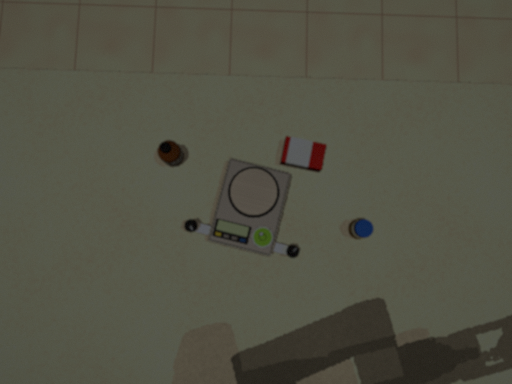

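View pics/s0.png

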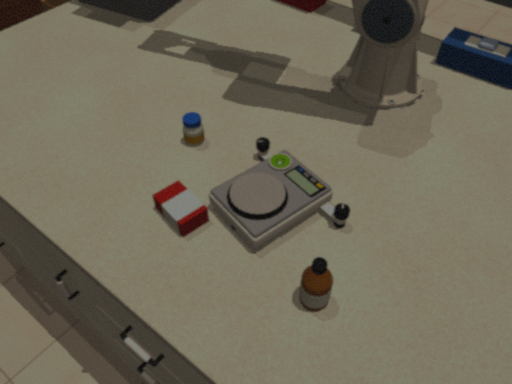

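Top view: left knob near (191,226), right knob near (293,251), green level near (262,236). Scene view: right knob near (263,145), left knob near (341,213), level near (280,161).

```bash
cat >> h.py <<'E'
def level(n,im,c,r=16):
    """green disc centre, bubble centre in px (subpixel, via upscaled masks)"""
    u,v=c;k=8;cr=cv2.resize(im[v-r:v+r,u-r:u+r],None,fx=k,fy=k,interpolation=cv2.INTER_CUBIC)
    return cr
def dark(im,c,r=13,t=45):
    u,v=c; m=(im[v-r:v+r,u-r:u+r].max(2)<t).astype(np.uint8)
    n,l,s,ce=cv2.connectedComponentsWithStats(m)
    i=1+np.argmax(s[1:,4]); return ce[i]+[u-r,v-r], s[i].tolist()
E
python3 - <<'E'
from h import *
a=cv2.imread('pics/s0.png')[:,:,::-1].copy(); b=cv2.imread('pics/t0.png')[:,:,::-1].copy()
for n,im,cs in(('top',b,[(191,226),(293,251)]),('scene',a,[(341,212),(263,145)])):
    for c in cs:
        p,s=dark(im,c,t=50 if n=='top' else 60); print(n,c,p,s,onz(n,*p,.054 if n=='top' else .045)[:2])
T=[cv2.resize(x,(390,390),interpolation=cv2.INTER_CUBIC) for x in (b[236-20:256,262-20:282],a[161-20:181,280-20:300])]
cv2.imwrite('pics/lv0.png',np.hstack(T)[:,:,::-1])
T=[cv2.resize(x,(390,290),interpolation=cv2.INTER_CUBIC) for x in (b[226-15:241,191-20:211],b[251-15:266,293-20:313],a[212-15:227,341-20:361],a[145-15:160,263-20:283])]
cv2.imwrite('pics/kn0.png',np.clip(np.vstack([np.hstack(T[:2]),np.hstack(T[2:])])[:,:,::-1].astype(int)*1.5,0,255).astype('uint8'))
E
```

```text
top (191, 226) [190.79338843 224.96694215] [7, 7, 13, 12, 121] [0.52612077 0.1886539 ]
top (293, 251) [292.39370079 250.5511811 ] [7, 7, 12, 13, 127] [ 0.46759936 -0.07153958]
scene (341, 212) [341.078125 212.0625  ] [6, 5, 15, 17, 192] [0.53140345 0.19440286]
scene (263, 145) [262.73049645 144.75177305] [7, 6, 12, 15, 141] [ 0.47106598 -0.06676446]
```

View pics/lv0.png

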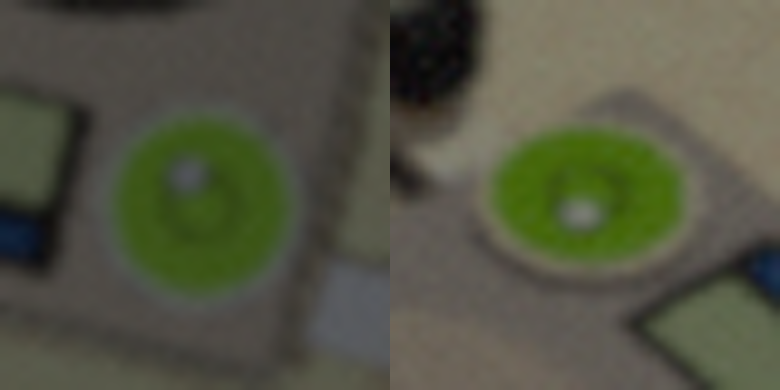

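View pics/kn0.png

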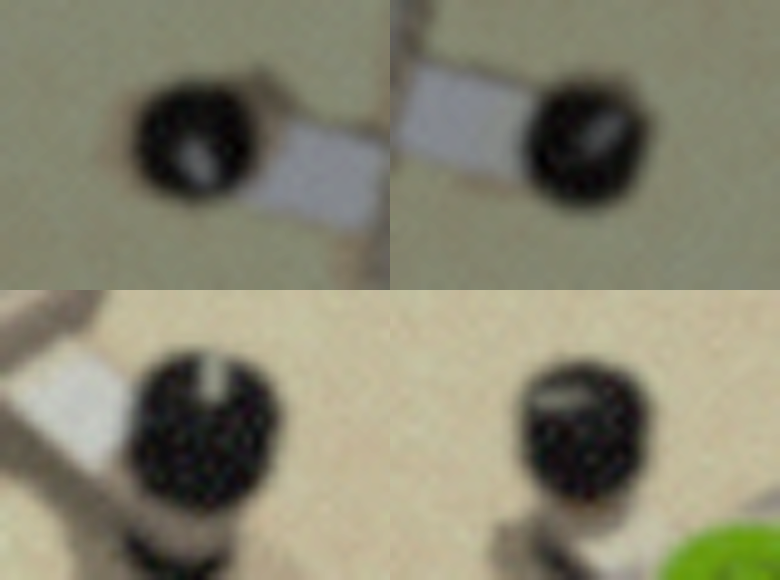

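The bubble sits off-centre, up and slightly left in the top view: about (-1.4, -3.3) px from the ring centre. That works out to roughly 2.7 rad clockwise on the right knob and 0.8 rad clockwise on the left. I'll move above the right knob at about (0.468, -0.070) with the gripper partly closed.

Call:
send_rows(rotation=[[0, 0, 0], [0, 0, 0], [0, 0, 0], [0, 0, 0], [0, 0, 0], [0, 0, 0], [0, 0, 0], [0, 0, 0]], translation=[[0.708, -0.695, 0], [0.708, -0.695, 0], [0.708, -0.695, 0], [0.708, -0.695, 0], [0.708, -0.695, 0], [0.708, -0.695, 0], [0.708, -0.695, 0], [0.708, -0.695, 0]], grip=[0.1, 0.1, 0.1, 0.1, 0.1, 0.1, 0.1, 0.1], newtons=50)

```text
t: 0.77
ee_pos: [0.282, -0.4193, 0.2497]
orientation: [[0.953, 0.302, -0.0], [0.302, -0.953, 0.0], [-0.0, -0.001, -1.0]]
force: [0.4, -0.4, 0.4]
finger_gap: 0.547
grip_force: 0.0
```

Call:
send_rows(rotation=[[0, 0, 0], [0, 0, 0], [0, 0, 0], [0, 0, 0], [0, 0, 0], [0, 0, 0], [0, 0, 0], [0, 0, 0]], translation=[[0.708, -0.695, 0], [0.708, -0.695, 0], [0.708, -0.695, 0], [0.708, -0.695, 0], [0.708, -0.695, 0], [0.708, -0.695, 0], [0.708, -0.695, 0], [0.708, -0.695, 0]], grip=[0.1, 0.1, 0.1, 0.1, 0.1, 0.1, 0.1, 0.1])

```text
t: 1.43
ee_pos: [0.375, -0.244, 0.2498]
orientation: [[0.953, 0.302, -0.0], [0.302, -0.953, 0.0], [-0.0, -0.0, -1.0]]
force: [0.8, -0.3, 0.5]
finger_gap: 0.546
grip_force: 0.0
```

Call:
send_rows(rotation=[[0, 0, 0], [0, 0, 0], [0, 0, 0], [0, 0, 0], [0, 0, 0], [0, 0, 0], [0, 0, 0], [0, 0, 0]], translation=[[0.708, -0.695, 0], [0.708, -0.695, 0], [0.708, -0.695, 0], [0.708, -0.695, 0], [0.708, -0.695, 0], [0.708, -0.695, 0], [0.708, -0.695, 0], [0.708, -0.695, 0]], grip=[0.1, 0.1, 0.1, 0.1, 0.1, 0.1, 0.1, 0.1])

```text
t: 2.1
ee_pos: [0.468, -0.0687, 0.2498]
orientation: [[0.953, 0.302, -0.0], [0.302, -0.953, 0.0], [-0.0, -0.0, -1.0]]
force: [1.1, -0.1, 0.1]
finger_gap: 0.546
grip_force: 0.0
```

Call:
send_rows(rotation=[[0, 0, -1], [0, 0, -1], [0, 0, -1], [0, 0, -1], [0, 0, -1], [0, 0, -1], [0, 0, -1], [0, 0, -1]], translation=[[0, 0, 0.3], [0, 0, 0.3], [0, 0, 0.3], [0, 0, 0.3], [0, 0, 0.3], [0, 0, 0.3], [0, 0, 0.3], [0, 0, 0.3]], grip=[0.1, 0.1, 0.1, 0.1, 0.1, 0.1, 0.1, 0.1])

```text
t: 2.77
ee_pos: [0.4675, -0.0699, 0.1894]
orientation: [[0.581, 0.814, -0.001], [0.814, -0.581, 0.0], [-0.0, -0.0, -1.0]]
force: [-0.5, -0.3, 0.2]
finger_gap: 0.544
grip_force: 0.0
```

Call:
send_rows(rotation=[[0, 0, -1], [0, 0, -1], [0, 0, -1], [0, 0, -1], [0, 0, -1], [0, 0, -1], [0, 0, -1], [0, 0, -1]], translation=[[0, 0, 0.2], [0, 0, 0.2], [0, 0, 0.2], [0, 0, 0.2], [0, 0, 0.2], [0, 0, 0.2], [0, 0, 0.2], [0, 0, 0.2]], grip=[0.1, 0.1, 0.1, 0.1, 0.1, 0.1, 0.1, 0.1])

```text
t: 3.43
ee_pos: [0.4675, -0.07, 0.1495]
orientation: [[-0.02, 1.0, -0.001], [1.0, 0.02, 0.0], [0.0, -0.001, -1.0]]
force: [1.2, 0.5, 0.8]
finger_gap: 0.552
grip_force: 0.0
```

Call:
send_rows(rotation=[[0, 0, -1], [0, 0, -1], [0, 0, -1], [0, 0, -1], [0, 0, -1], [0, 0, -1], [0, 0, -1], [0, 0, -1]], translation=[[0, 0, 0.1], [0, 0, 0.1], [0, 0, 0.1], [0, 0, 0.1], [0, 0, 0.1], [0, 0, 0.1], [0, 0, 0], [0, 0, 0]], grip=[0.1, 0.1, 0.1, 0.1, 0.1, 0.1, 0.1, 0.1])

```text
t: 4.1
ee_pos: [0.4674, -0.0699, 0.1346]
orientation: [[-0.613, 0.79, -0.001], [0.79, 0.613, 0.0], [0.001, -0.001, -1.0]]
force: [0.1, -0.1, -0.8]
finger_gap: 0.547
grip_force: 0.0
```

Call:
send_rows(rotation=[[0, 0, 0], [0, 0, 0], [0, 0, 0], [0, 0, 0], [0, 0, 0], [0, 0, 0], [0, 0, 0], [0, 0, 0]], translation=[[0, 0, 0.4], [0, 0, 0.4], [0, 0, 0.4], [0, 0, 0.4], [0, 0, 0.4], [0, 0, 0.1], [0, 0, 0], [0, 0, 0]], grip=[0.1, 0.1, 0.1, 0.1, 0.1, 0.1, 0.1, 0.1])

```text
t: 4.77
ee_pos: [0.4677, -0.07, 0.0822]
orientation: [[-0.61, 0.793, -0.001], [0.793, 0.61, 0.0], [0.001, -0.0, -1.0]]
force: [0.6, -0.2, 0.3]
finger_gap: 0.548
grip_force: 0.0
```

Run:
```python
from h import *
a=snap('scene','s1.png')
s=manip.observe(); print(s['ee_pos'],s['joint_positions'])
c=a[90:180,210:330]
cv2.imwrite('pics/c1.png',cv2.resize(c,None,fx=6,fy=6,interpolation=cv2.INTER_CUBIC)[:,:,::-1])
```

```text
[ 0.4680023  -0.07002629  0.08258173] [-8.69224778e+00  2.09311694e+01  1.19442422e+02  1.61477518e-03
  3.96154537e+01 -4.62649673e+01]
```

View pics/c1.png

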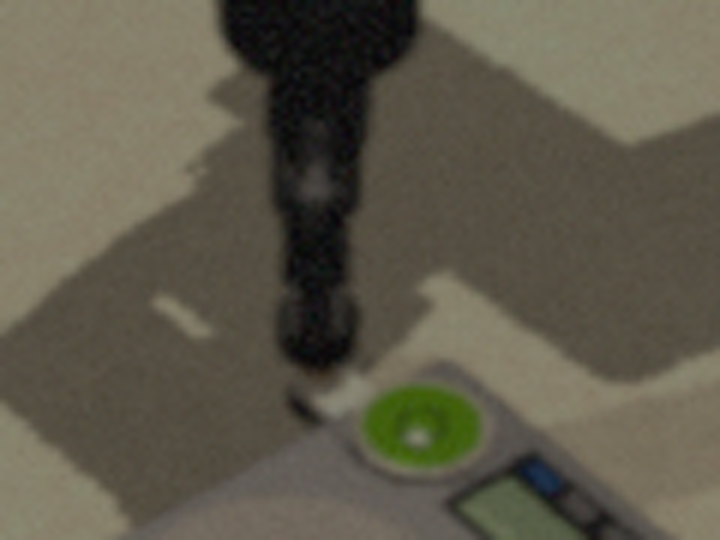

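Seen from the scene camera, the fingers line up with the right knob (column about 317 in the crop). Descending and gripping.

Call:
send_rows(rotation=[[0, 0, 0], [0, 0, 0], [0, 0, 0], [0, 0, 0], [0, 0, 0], [0, 0, 0], [0, 0, 0], [0, 0, 0]], translation=[[0, 0, 0.2], [0, 0, 0.2], [0, 0, 0.2], [0, 0, 0.2], [0, 0, 0.2], [0, 0, 0.2], [0, 0, 0], [0, 0, 0]], grip=[0.1, 0.1, 0.1, 0.1, 0.1, 0.1, 0.1, 0.1])

```text
t: 5.48
ee_pos: [0.4675, -0.0699, 0.0521]
orientation: [[-0.61, 0.792, -0.001], [0.792, 0.61, 0.0], [0.001, -0.001, -1.0]]
force: [0.3, 0.3, -0.4]
finger_gap: 0.551
grip_force: 0.0
```

Call:
send_rows(rotation=[[0, 0, 0], [0, 0, 0], [0, 0, 0], [0, 0, 0], [0, 0, 0], [0, 0, 0], [0, 0, 0], [0, 0, 0]], translation=[[0, 0, 0], [0, 0, 0], [0, 0, 0], [0, 0, 0], [0, 0, 0], [0, 0, 0], [0, 0, 0], [0, 0, 0]], grip=[-1, -1, -1, -1, -1, -1, -1, -1], newtons=40)

```text
t: 6.15
ee_pos: [0.4667, -0.0707, 0.0529]
orientation: [[-0.611, 0.792, -0.002], [0.792, 0.611, -0.001], [0.0, -0.002, -1.0]]
force: [-6.3, -7.3, 8.3]
finger_gap: 0.354
grip_force: 38.9
```

Call:
send_rows(rotation=[[0, 0, 0], [0, 0, 1], [0, 0, 1], [0, 0, 1], [0, 0, 1], [0, 0, 1], [0, 0, 1], [0, 0, 1]], translation=[[0, -0.04, -0.03], [0, 0, 0], [0, 0, 0], [0, 0, 0], [0, 0, 0], [0, 0, 0], [0, 0, 0], [0, 0, 0]], grip=[-1, -1, -1, -1, -1, -1, -1, -1])

```text
t: 6.82
ee_pos: [0.4664, -0.0709, 0.0531]
orientation: [[-0.092, 0.996, -0.001], [0.996, 0.092, -0.0], [-0.0, -0.001, -1.0]]
force: [-1.0, -4.8, -3.8]
finger_gap: 0.356
grip_force: 42.5
```

Call:
send_rows(rotation=[[0, 0, 1], [0, 0, 1], [0, 0, 1], [0, 0, 1], [0, 0, 1], [0, 0, 1], [0, 0, 1], [0, 0, 1]], translation=[[0, 0, 0], [0, 0, 0], [0, 0, 0], [0, 0, 0], [0, 0, 0], [0, 0, 0], [0, 0, 0], [0, 0, 0]], grip=[-1, -1, -1, -1, -1, -1, -1, -1])

```text
t: 7.48
ee_pos: [0.4663, -0.0709, 0.0531]
orientation: [[0.52, 0.854, -0.001], [0.854, -0.52, -0.0], [-0.001, -0.001, -1.0]]
force: [-1.6, -3.6, -2.8]
finger_gap: 0.353
grip_force: 42.6
```

```bash
cat >> h.py <<'E'
X=np.array([.975,-.222]);Y=np.array([.222,.975])
def bub(n,im,g0,r=16):
    """bubble minus green-disc centre, mm, in balance x,y (z=64 mm plane); and knob turns (L,R) rad cw"""
    u,v=g0; c=cv2.resize(im[v-r:v+r,u-r:u+r],None,fx=8,fy=8,interpolation=cv2.INTER_CUBIC)
    h=cv2.cvtColor(c,cv2.COLOR_RGB2HSV); g=((h[...,0]>33)&(h[...,0]<60)&(h[...,1]>150)).astype(np.uint8)
    ct=max(cv2.findContours(g,cv2.RETR_EXTERNAL,cv2.CHAIN_APPROX_NONE)[0],key=cv2.contourArea)
    e=cv2.fitEllipse(cv2.convexHull(ct)); m=np.zeros_like(g); cv2.ellipse(m,(e[0],(e[1][0]*.85,e[1][1]*.85),e[2]),1,-1)
    b=c[...,2].astype(float); bg=np.median(b[m>0]); w=np.where(m>0,np.clip(b-bg-.4*(b[m>0].max()-bg),0,None),0)
    ys,xs=np.mgrid[:w.shape[0],:w.shape[1]]; p=np.array([(xs*w).sum(),(ys*w).sum()])/w.sum()
    f=lambda q:onz(n,(q[0]+.5)/8-.5+u-r,(q[1]+.5)/8-.5+v-r,.064)[:2]
    d=(f(p)-f(e[0]))*1000; d=np.array([d@X,d@Y]); s,t=d[0]/2.1,-d[1]/2.8
    return d.round(2),f(e[0]).round(4),e[1],'L,R',((s+t)/2).round(2),((s-t)/2).round(2)
E
python3 - <<'E'
from h import *
for k in(0,1):
  for n,g in(('scene',(280,161)),('top',(262,236))):
    im=cv2.imread('pics/%s0.png'%n[0])[:,:,::-1].copy() if k==0 else snap(n,n[0]+'2.png')
    try: print(k,n,bub(n,im,g))
    except Exception as e: print(k,n,e)
print(manip.observe()['joint_positions'][5])
E
```

```text
0 scene (array([5.69, 3.85]), array([0.5042, 0.01  ]), (101.45614624023438, 150.18902587890625), 'L,R', np.float64(0.67), np.float64(2.04))
0 top (array([6.79, 5.18]), array([0.5009, 0.0065]), (128.0683135986328, 128.97325134277344), 'L,R', np.float64(0.69), np.float64(2.54))
1 scene (array([3.38, 1.02]), array([0.5041, 0.0098]), (101.62105560302734, 149.03994750976562), 'L,R', np.float64(0.62), np.float64(0.99))
1 top (array([5.25, 2.67]), array([0.5012, 0.0068]), (128.90626525878906, 130.6658172607422), 'L,R', np.float64(0.77), np.float64(1.73))
22.469555675162024
```

Call:
send_rows(rotation=[[0, 0, 1], [0, 0, 1], [0, 0, 1], [0, 0, 1], [0, 0, 1], [0, 0, 1], [0, 0, 1], [0, 0, 1]], translation=[[0, 0, 0], [0, 0, 0], [0, 0, 0], [0, 0, 0], [0, 0, 0], [0, 0, 0], [0, 0, 0], [0, 0, 0]], grip=[-1, -1, -1, -1, -1, -1, -1, -1])

```text
t: 8.25
ee_pos: [0.4662, -0.0708, 0.0531]
orientation: [[0.926, 0.377, -0.001], [0.377, -0.926, -0.0], [-0.001, -0.0, -1.0]]
force: [-3.3, -4.1, -3.9]
finger_gap: 0.353
grip_force: 42.6
```

Call:
send_rows(rotation=[[0, 0, 1], [0, 0, 1], [0, 0, 1], [0, 0, 0], [0, 0, 0], [0, 0, 0], [0, 0, 0], [0, 0, 0]], translation=[[0, 0, 0], [0, 0, 0], [0, 0, 0], [0, 0, 0], [0, 0, 0], [0, 0, 0], [0, 0, 0], [0, 0, 0]], grip=[-1, -1, -1, -1, -1, -1, -1, -1])

```text
t: 8.92
ee_pos: [0.4662, -0.0707, 0.0531]
orientation: [[0.988, 0.151, -0.001], [0.151, -0.988, -0.0], [-0.001, -0.0, -1.0]]
force: [-3.5, -4.0, -2.2]
finger_gap: 0.354
grip_force: 42.6
```

Run:
```python
from h import *
I={}
for n,g in(('scene',(280,161)),('top',(262,236))):
    I[n]=im=snap(n,n[0]+'3.png')
    try: print(n,bub(n,im,g))
    except Exception as e: print(n,e)
print(manip.observe()['joint_positions'][5])
L=lambda f:cv2.imread('pics/'+f)[:,:,::-1]
T=[cv2.resize(x,(390,280),interpolation=cv2.INTER_CUBIC) for x in (L('t2.png')[222:250,242:281],L('s2.png')[147:175,260:299],I['top'][222:250,242:281],I['scene'][147:175,260:299])]
cv2.imwrite('pics/lv3.png',np.vstack([np.hstack(T[:2]),np.hstack(T[2:])])[:,:,::-1])
```

```text
scene (array([ 1.05, -1.48]), array([0.5038, 0.0095]), (102.83434295654297, 149.82144165039062), 'L,R', np.float64(0.51), np.float64(-0.01))
top (array([ 2.24, -0.49]), array([0.5014, 0.007 ]), (129.176513671875, 129.48048400878906), 'L,R', np.float64(0.62), np.float64(0.45))
72.52293989083893
```

View pics/lv3.png

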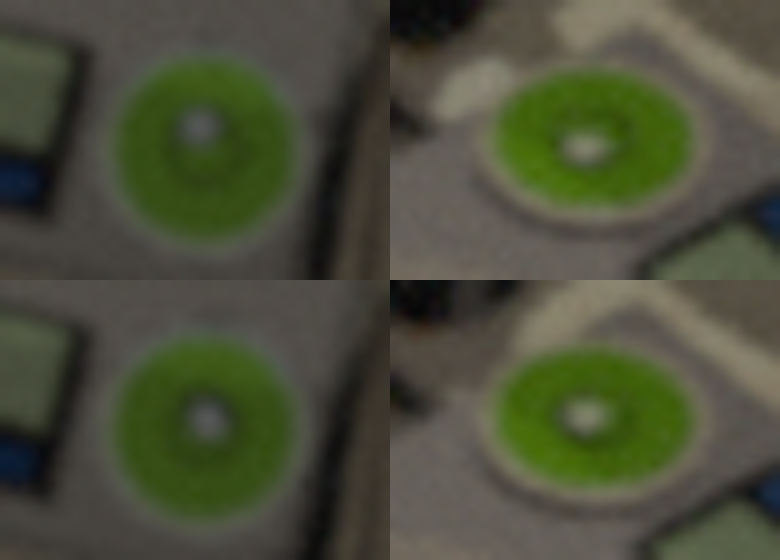

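Top row of the crop is after 1.2 rad: the bubble pokes out of the ring at the top. Bottom row is after 2.08 rad: it is nearly centred, at (209,422) against disc centre (205,430). By the top view, about 0.35 rad is left on the right knob and 0.6 on the left.

Call:
send_rows(rotation=[[0, 0, 1], [0, 0, 1], [0, 0, 1], [0, 0, 1], [0, 0, 0.4], [0, 0, 0], [0, 0, 0], [0, 0, 0]], translation=[[0, 0, 0], [0, 0, 0], [0, 0, 0], [0, 0, 0], [0, 0, 0], [0, 0, 0], [0, 0, 0], [0, 0, 0]], grip=[-1, -1, -1, -1, -1, -1, -1, -1])

```text
t: 9.68
ee_pos: [0.4662, -0.0706, 0.0531]
orientation: [[0.98, -0.199, -0.002], [-0.199, -0.98, 0.0], [-0.002, 0.0, -1.0]]
force: [-4.2, -2.8, -3.4]
finger_gap: 0.358
grip_force: 42.6
```

Call:
send_rows(rotation=[[0, 0, 0], [0, 0, 0], [0, 0, 0], [0, 0, 0], [0, 0, 0], [0, 0, 0], [0, 0, 0], [0, 0, 0]], translation=[[0, 0, 0], [0, 0, 0], [0, 0, 0], [0, 0, 0], [0, 0, 0], [0, 0, 0], [0, 0, 0], [0, 0, 0]], grip=[0.1, 0.1, 0.1, 0.1, 0.1, 0.1, 0.1, 0.1])

```text
t: 10.35
ee_pos: [0.4671, -0.0706, 0.0533]
orientation: [[0.979, -0.204, 0.0], [-0.204, -0.979, 0.0], [0.0, -0.0, -1.0]]
force: [-0.8, 0.3, -0.2]
finger_gap: 0.551
grip_force: 0.0
```

Call:
send_rows(rotation=[[0, 0, 0], [0, 0, 0], [0, 0, 0], [0, 0, 0], [0, 0, 0], [0, 0, 0], [0, 0, 0], [0, 0, 0]], translation=[[0, 0, -0.4], [0, 0, -0.4], [0, 0, -0.4], [0, 0, -0.4], [0, 0, -0.5], [0, 0, -0.5], [0, 0, -0.5], [0, 0, 0]], grip=[0.1, 0.1, 0.1, 0.1, 0.1, 0.1, 0.1, 0.1])

```text
t: 11.02
ee_pos: [0.4686, -0.0709, 0.1337]
orientation: [[0.979, -0.204, 0.005], [-0.204, -0.979, -0.001], [0.005, -0.0, -1.0]]
force: [0.6, 0.1, 1.1]
finger_gap: 0.547
grip_force: 0.0
```

Run:
```python
from h import *
s=manip.observe(); p=s['ee_pos']; R=np.array(s['orientation']); print(p,s['joint_positions'][5], R.T@(np.array([.5265,.192,.13])-p)/.025)
```

```text
[ 0.46861068 -0.0708504   0.13372528] 92.97683355335033 [  0.12394357 -10.76522359   0.15234406]
```

Call:
send_rows(rotation=[[0, 0, 0], [0, 0, 0], [0, 0, 0], [0, 0, 0], [0, 0, 0], [0, 0, 0], [0, 0, 0], [0, 0, 0]], translation=[[0.01, -0.9, 0], [0.01, -0.9, 0], [0.01, -0.9, 0], [0.01, -0.9, 0], [0.01, -0.9, 0], [0.01, -0.9, 0], [0.01, -0.9, 0], [0.01, -0.9, 0]], grip=[0.1, 0.1, 0.1, 0.1, 0.1, 0.1, 0.1, 0.1])

```text
t: 11.68
ee_pos: [0.5057, 0.1063, 0.1308]
orientation: [[0.979, -0.204, 0.0], [-0.204, -0.979, 0.0], [0.0, -0.0, -1.0]]
force: [0.8, -1.1, 0.5]
finger_gap: 0.551
grip_force: 0.0
```

Call:
send_rows(rotation=[[0, 0, 0], [0, 0, 0], [0, 0, 0], [0, 0, 0], [0, 0, -1], [0, 0, -1], [0, 0, -1], [0, 0, -1]], translation=[[0.01, -0.9, 0], [0.01, -0.9, 0], [0.01, -0.9, 0], [0.01, -0.87, 0], [0, 0, 0], [0, 0, 0.1], [0, 0, 0.2], [0, 0, 0.2]], grip=[0.1, 0.1, 0.1, 0.1, 0.1, 0.1, 0.1, 0.1])

```text
t: 12.35
ee_pos: [0.5248, 0.1926, 0.1182]
orientation: [[0.993, 0.119, 0.0], [0.119, -0.993, 0.0], [0.0, -0.0, -1.0]]
force: [-0.2, -0.2, 0.7]
finger_gap: 0.549
grip_force: 0.0
```

Call:
send_rows(rotation=[[0, 0, -1], [0, 0, -1], [0, 0, -1], [0, 0, -1], [0, 0, -1], [0, 0, 0], [0, 0, 0], [0, 0, 0]], translation=[[0, 0, 0.3], [0, 0, 0.3], [0, 0, 0.3], [0, 0, 0.3], [0, 0, 0.2], [0, 0, 0.1], [0, 0, 0], [0, 0, 0]], grip=[0.1, 0.1, 0.1, 0.1, 0.1, 0.1, 0.1, 0.1])

```text
t: 13.02
ee_pos: [0.5248, 0.1924, 0.0808]
orientation: [[0.872, 0.49, -0.0], [0.49, -0.872, 0.0], [-0.0, -0.0, -1.0]]
force: [-0.2, -0.1, -0.1]
finger_gap: 0.548
grip_force: 0.0
```

Run:
```python
from h import *
a=snap('scene','s4.png'); b=snap('top','t4.png')
for n,im,g in(('scene',a,(280,161)),('top',b,(262,236))):
    try: print(n,bub(n,im,g))
    except Exception as e: print(n,e)
s=manip.observe(); print(s['ee_pos'],s['orientation'],s['joint_positions'])
c=a[150:240,280:400]; print(px('scene',[.5265,.192,.054]))
cv2.imwrite('pics/c4.png',cv2.resize(c,None,fx=6,fy=6,interpolation=cv2.INTER_CUBIC)[:,:,::-1])
```

```text
scene (array([ 0.48, -2.84]), array([0.5034, 0.0092]), (104.69676208496094, 149.29318237304688), 'L,R', np.float64(0.62), np.float64(-0.39))
top (array([ 2.04, -1.84]), array([0.5014, 0.0075]), (129.60470581054688, 131.24436950683594), 'L,R', np.float64(0.82), np.float64(0.16))
[0.52505598 0.19246445 0.08112642] [[ 8.71203439e-01  4.90921771e-01  6.18198785e-04]
 [ 4.90921729e-01 -8.71203652e-01  2.27741715e-04]
 [ 6.50380405e-04  1.05077851e-04 -9.99999783e-01]] [1.99771297e+01 2.68840167e+01 1.08996024e+02 2.33382056e-04
 4.40822123e+01 8.05757751e+01]
(np.float64(341.9040123312641), np.float64(207.4212619853776))
```

View pics/c4.png

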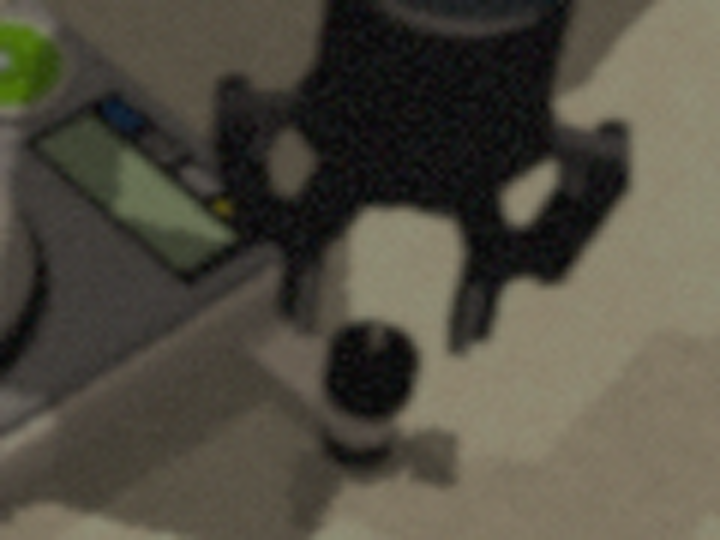

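The fingers straddle the left knob, and its centre (371 in the crop) is slightly left of the finger midpoint (about 383). I'll shift slightly in +y, descend and grip.

Call:
send_rows(rotation=[[0, 0, 0], [0, 0, 0], [0, 0, 0], [0, 0, 0], [0, 0, 0], [0, 0, 0], [0, 0, 0], [0, 0, 0]], translation=[[0, 0.06, 0], [0, 0, 0.2], [0, 0, 0.2], [0, 0, 0.2], [0, 0, 0.2], [0, 0, 0.2], [0, 0, 0.12], [0, 0, 0]], grip=[0.1, 0.1, 0.1, 0.1, 0.1, 0.1, 0.1, 0.1])

```text
t: 13.78
ee_pos: [0.525, 0.1909, 0.0518]
orientation: [[0.87, 0.492, -0.001], [0.492, -0.87, -0.001], [-0.001, -0.0, -1.0]]
force: [-0.0, 0.1, -0.7]
finger_gap: 0.554
grip_force: 0.0
```

Call:
send_rows(rotation=[[0, 0, 0], [0, 0, 0], [0, 0, 0], [0, 0, 0], [0, 0, 0], [0, 0, 0], [0, 0, 0], [0, 0, 0]], translation=[[0, 0, 0], [0, 0, 0], [0, 0, 0], [0, 0, 0], [0, 0, 0], [0, 0, 0], [0, 0, 0], [0, 0, 0]], grip=[-1, -1, -1, -1, -1, -1, -1, -1], newtons=40)

```text
t: 14.45
ee_pos: [0.525, 0.1918, 0.053]
orientation: [[0.871, 0.492, -0.001], [0.492, -0.871, 0.001], [-0.0, -0.001, -1.0]]
force: [-4.0, 4.8, 0.1]
finger_gap: 0.354
grip_force: 39.6
```

Call:
send_rows(rotation=[[0, 0, 0], [0, 0, 1], [0, 0, 1], [0, 0, 1], [0, 0, 1], [0, 0, 1], [0, 0, 1], [0, 0, 1]], translation=[[0, -0.03, 0], [0, 0, 0], [0, 0, 0], [0, 0, 0], [0, 0, 0], [0, 0, 0], [0, 0, 0], [0, 0, 0]], grip=[-1, -1, -1, -1, -1, -1, -1, -1])

```text
t: 15.12
ee_pos: [0.5249, 0.1924, 0.053]
orientation: [[0.999, -0.049, -0.0], [-0.049, -0.999, 0.001], [-0.0, -0.001, -1.0]]
force: [-2.8, 5.1, 1.7]
finger_gap: 0.355
grip_force: 39.8
```

Call:
send_rows(rotation=[[0, 0, 1], [0, 0, 0.5], [0, 0, 0], [0, 0, 0], [0, 0, 0], [0, 0, 0], [0, 0, 0], [0, 0, 0]], translation=[[0, 0, 0], [0, 0, 0], [0, 0, 0], [0, 0, 0], [0, 0, 0], [0, 0, 0], [0, 0, 0], [0, 0, 0]], grip=[-1, -1, -1, -1, -1, -1, -1, -1])

```text
t: 15.78
ee_pos: [0.5248, 0.1925, 0.053]
orientation: [[0.986, -0.165, -0.0], [-0.165, -0.986, 0.001], [-0.001, -0.001, -1.0]]
force: [-3.7, 6.0, 1.3]
finger_gap: 0.357
grip_force: 39.7
```

Run:
```python
from h import *
A=[];B=[]
for k in range(4):
    A.append(manip.grab_frame('scene'));B.append(manip.grab_frame('top'))
a,b=[np.mean(x,0).astype(np.uint8) for x in(A,B)]
for n,im,g in(('scene',a,(280,161)),('top',b,(262,236))): print(n,bub(n,im,g))
T=[cv2.resize(x,(390,390),interpolation=cv2.INTER_CUBIC) for x in (b[236-13:249,262-13:275],a[161-13:174,280-13:293])]
cv2.imwrite('pics/lv5.png',np.clip(np.hstack(T)[:,:,::-1]*1.4,0,255))
```

```text
scene (array([-0.94, -1.37]), array([0.5034, 0.0091]), (104.95269775390625, 148.81785583496094), 'L,R', np.float64(0.02), np.float64(-0.47))
top (array([0.39, 0.34]), array([0.5016, 0.0072]), (128.52734375, 131.3580780029297), 'L,R', np.float64(0.03), np.float64(0.15))[ WARN:0@2.982] global loadsave.cpp:1063 imwrite_ Unsupported depth image for selected encoder is fallbacked to CV_8U.
```

View pics/lv5.png

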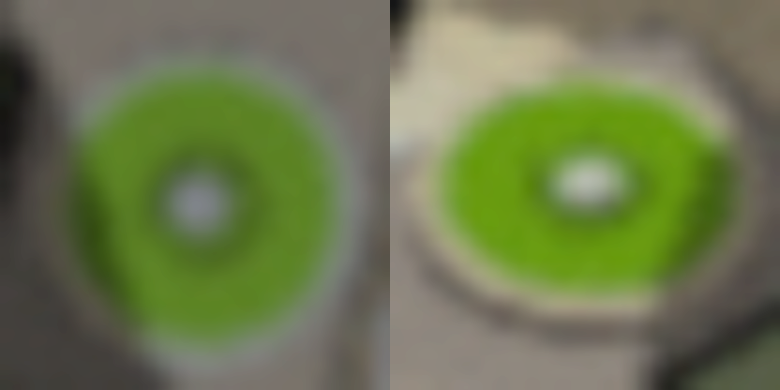

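Both views show the bubble ringed all round by black: top at (201,205) and scene at (587,185), close to the ring centre. Letting go and lifting clear.

Call:
send_rows(rotation=[[0, 0, 0], [0, 0, 0], [0, 0, 0], [0, 0, 0], [0, 0, 0], [0, 0, 0], [0, 0, 0], [0, 0, 0]], translation=[[0, 0, 0], [0, 0, 0], [0, 0, 0], [0, 0, 0], [0, 0, 0], [0, 0, 0], [0, 0, 0], [0, 0, 0]], grip=[0.1, 0.1, 0.1, 0.1, 0.1, 0.1, 0.1, 0.1])

```text
t: 16.85
ee_pos: [0.5252, 0.1917, 0.0527]
orientation: [[0.986, -0.165, 0.0], [-0.165, -0.986, 0.0], [0.0, -0.0, -1.0]]
force: [0.7, 0.2, 0.5]
finger_gap: 0.548
grip_force: 0.0
```

Call:
send_rows(rotation=[[0, 0, 0], [0, 0, 0], [0, 0, 0], [0, 0, 0], [0, 0, 0], [0, 0, 0], [0, 0, 0], [0, 0, 0]], translation=[[0, 0, -0.4], [0, 0, -0.5], [0, 0, -0.6], [0, 0, -0.6], [0, 0, -0.6], [0, 0, -0.6], [0, 0, -0.3], [0, 0, 0]], grip=[0.1, 0.1, 0.1, 0.1, 0.1, 0.1, 0.1, 0.1])

```text
t: 17.52
ee_pos: [0.5265, 0.1922, 0.1454]
orientation: [[0.986, -0.164, 0.004], [-0.164, -0.986, 0.001], [0.004, -0.002, -1.0]]
force: [0.1, 0.5, -0.6]
finger_gap: 0.552
grip_force: 0.0
```

Call:
send_rows(rotation=[[0, 0, 0], [0, 0, 0], [0, 0, 0], [0, 0, 0], [0, 0, 0], [0, 0, 0], [0, 0, 0], [0, 0, 0]], translation=[[0, 0, -0.4], [0, 0, -0.4], [0, 0, -0.4], [0, 0, -0.2], [0, 0, 0], [0, 0, 0], [0, 0, 0], [0, 0, 0]], grip=[0.1, 0.1, 0.1, 0.1, 0.1, 0.1, 0.1, 0.1])

```text
t: 18.18
ee_pos: [0.5248, 0.1916, 0.1772]
orientation: [[0.986, -0.164, -0.001], [-0.164, -0.986, -0.0], [-0.001, 0.001, -1.0]]
force: [-0.4, 0.3, -0.6]
finger_gap: 0.551
grip_force: 0.0
```

Run:
```python
from h import *
A=[];B=[]
for k in range(4):
    A.append(manip.grab_frame('scene'));B.append(manip.grab_frame('top'))
a,b=[np.mean(x,0).astype(np.uint8) for x in(A,B)]
for n,im,g in(('scene',a,(280,161)),('top',b,(262,236))): print(n,bub(n,im,g))
T=[cv2.resize(x,(390,390),interpolation=cv2.INTER_CUBIC) for x in (b[236-13:249,262-13:275],a[161-13:174,280-13:293])]
cv2.imwrite('pics/lv6.png',np.clip(np.hstack(T)[:,:,::-1]*1.4,0,255).astype(np.uint8))
```

```text
scene (array([-0.17, -2.02]), array([0.5034, 0.0091]), (104.8755111694336, 148.11334228515625), 'L,R', np.float64(0.32), np.float64(-0.4))
top (array([ 1.23, -0.43]), array([0.5015, 0.0072]), (129.4298095703125, 132.03024291992188), 'L,R', np.float64(0.37), np.float64(0.22))
```

View pics/lv6.png

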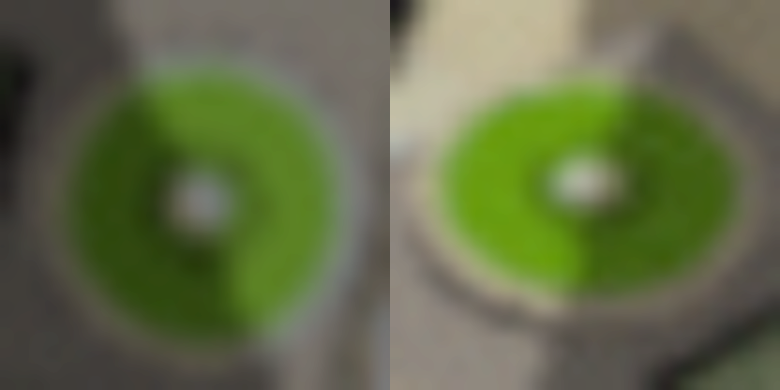

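The bubble still looks centred, at (200,203) and (585,185), but the arm's shadow edge now crosses it. I'll move the arm aside for a clean check.

Call:
send_rows(rotation=[[0, 0, 0], [0, 0, 0], [0, 0, 0], [0, 0, 0], [0, 0, 0], [0, 0, 0], [0, 0, 0], [0, 0, 0]], translation=[[-0.3, -0.8, -0.3], [-0.3, -0.8, -0.3], [-0.3, -0.8, -0.3], [-0.3, -0.8, -0.3], [-0.3, -0.8, 0], [-0.3, -0.8, 0], [-0.3, -0.8, 0], [-0.3, -0.8, 0]], grip=[0.1, 0.1, 0.1, 0.1, 0.1, 0.1, 0.1, 0.1])

```text
t: 19.25
ee_pos: [0.492, 0.3605, 0.2078]
orientation: [[0.986, -0.164, 0.0], [-0.164, -0.986, 0.0], [0.0, -0.0, -1.0]]
force: [-0.6, -0.1, -0.1]
finger_gap: 0.549
grip_force: 0.0
```

Call:
send_rows(rotation=[[0, 0, 0], [0, 0, 0], [0, 0, 0], [0, 0, 0], [0, 0, 0], [0, 0, 0], [0, 0, 0], [0, 0, 0]], translation=[[-0.2, -0.8, 0], [-0.2, -0.8, 0], [-0.2, -0.8, 0], [-0.2, -0.8, 0], [-0.2, -0.8, 0], [0, 0, 0], [0, 0, 0], [0, 0, 0]], grip=[0.1, 0.1, 0.1, 0.1, 0.1, 0.1, 0.1, 0.1])

```text
t: 19.92
ee_pos: [0.4839, 0.4616, 0.2074]
orientation: [[0.986, -0.164, -0.0], [-0.164, -0.986, -0.001], [-0.0, 0.001, -1.0]]
force: [0.6, -1.0, -0.3]
finger_gap: 0.552
grip_force: 0.0
```

Run:
```python
from h import *
A=[];B=[]
for k in range(4):
    A.append(manip.grab_frame('scene'));B.append(manip.grab_frame('top'))
a,b=[np.mean(x,0).astype(np.uint8) for x in(A,B)]
for n,im,g in(('scene',a,(280,161)),('top',b,(262,236))): print(n,bub(n,im,g))
T=[cv2.resize(x,(390,390),interpolation=cv2.INTER_CUBIC) for x in (b[236-13:249,262-13:275],a[161-13:174,280-13:293])]
cv2.imwrite('pics/lv7.png',np.clip(np.hstack(T)[:,:,::-1]*1.4,0,255).astype(np.uint8))
```

```text
scene (array([-1.01, -1.14]), array([0.5034, 0.0089]), (104.27877044677734, 148.26766967773438), 'L,R', np.float64(-0.04), np.float64(-0.44))
top (array([0.19, 0.67]), array([0.5017, 0.0068]), (128.256103515625, 128.935546875), 'L,R', np.float64(-0.07), np.float64(0.17))
```

View pics/lv7.png

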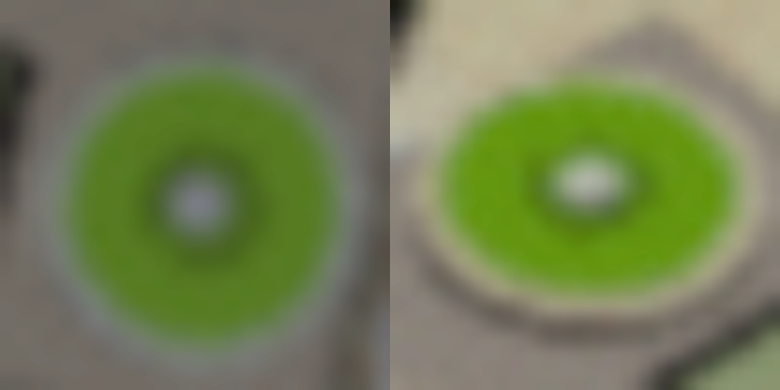

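Unshadowed, the bubble sits inside the ring in both views, at (201,205) and (587,185). The offset is at most about 1.5 mm, against 3 mm allowed. Handing in.

```bash
python3 -c "
from cell import manip
print(manip.finish_job())"
```

```text
the job is handed in; nothing more can be done
None
```

The balance is levelled: both cameras show the bubble fully inside the black ring, the knobs are released, the arm is clear, and the job was handed in at about 20 s.

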